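# Hang the nozzle carrier level on the service stand

### The job

Hang the aluminium nozzle carrier on the thin steel pin of the service stand, by whichever of its five holes makes it hang level with its clamp where it is now. Slide it along the pin until it is fully home against the thick collar, let it go and leave it hanging still. Feel your way gently, as neither the stand nor the carrier may be pressed hard (stay well under 25 N), and leave the other things on the table where they are.

Things in the scene. Friction and masses are not known exactly. Their poses are not given: they have to be found in the camera images.
- carrier: Nozzle carrier, loose, standing upright on a foot: flat aluminium plate 8 mm thick (along its x), 90 mm wide (y -45 to +45), 165 mm high (z); origin on the table under the plate's middle. It starts facing roughly as it must hang (its x near the stand's x). Without the clamp block: 0.54 kg, centre of mass at y = 5.3 mm, z = 50 mm; with the block, 0.84 kg in all.
- hole_row (a point): centre of the middle one of five 10 mm through holes (axes along x) in one row at carrier z = 110 mm, at y = -30, -15, 0, 15 and 30 mm; mid-thickness of the plate. When hung, the hole's upper edge rests on the pin: hole centre 2 mm below the pin's axis.
- plate_top (a point): middle of the carrier plate's top edge (carrier y = 0, z = 165 mm). Above the holes the plate is plain, z = 125 to 165 mm: grip it there across its 8 mm thickness, and keep the fingertips above z = 124 mm so that they clear the collar.
- foot (a point): middle of the underside of the carrier's dark steel foot: 44 mm (x) by 110 mm (y -45 to +65) by 5 mm thick. Above it the plate widens into a rail, 8 mm thick, y -85 to +105 mm, z 5 to 29 mm, on which the clamp block sits.
- clamp (a joint): where the steel clamp block sits on the carrier's rail, in m: the carrier's y of the block's middle. It is locked tight and does not slide.
- clamp_mid (a point): middle of the steel clamp block (34 x 36 x 30 mm, 0.30 kg, with two white screws) on the carrier's rail, 22 mm above the carrier's underside.
- stand: Service stand, fixed: base plate 130 (x) x 110 (y) x 12 mm, origin under its middle. A steel pin points level along the stand's -x at y = 0: 6 mm diameter, round tip at x = -100 mm. The pin sits on a carriage locked at a height set by hand: its axis is somewhere from 170 to 210 mm above the table, not measured; look or feel for it, say by touching the pin gently from above.
- under_collar (a point): point on top of the stand's base plate (12 mm up), straight below the front face of the collar (stand x = -55 mm, y = 0). From there back to the carriage the pin is a thick collar, 16 mm diameter; the carrier plate must rest against that front face, its middle then at stand x = -59 mm.
- post_top (a point): top of the stand's post (22 x 30 mm, centred at stand x = +37 mm), 230 mm above the table. The black carriage on it is 44 mm wide, its front face at stand x = +18 mm, reaching 15 mm above and below the pin's axis; a white screw on its +y side.
- spacer_a: black six-sided plastic spacer, 30 mm across, 42 mm tall, standing; origin under its centre. Bystander.
- spacer_b: a second black six-sided spacer, same size. Bystander.
- plain_angle: small plain aluminium angle without holes, 50 x 60 mm base, 55 mm tall; origin under its centre. Bystander.
- syringe: green plastic cartridge standing on its flat end, 34 mm diameter, 100 mm tall; origin under its centre. Bystander.
- jar: white jar, 60 mm diameter, 80 mm tall; origin under its centre. Bystander.
- block: drilled aluminium block 70 x 80 x 22 mm lying flat; origin under its centre. Bystander.
- driver: screwdriver lying on the table; origin under its middle. Bystander.
Not all that is in view belongs to the job. Leave any orange look-alike of the stand alone.

How it is judged:
By the outcome, as a careful person would: the job done as asked, in the order asked, and still so for the second after the job is handed in, with the robot touching nothing.
It also fails if it takes over 64 s, if anything falls off the work surface, if the arm or the gripper's body presses on something with over 40 N, if the wrist force passes 120 N, or if a joint passes its speed limit or range.

### The arm

A 6-joint arm with a two-finger parallel gripper is mounted at the origin on the work surface. World frame = base frame: x ahead of the robot, y to its left, z up, the work surface at z = 0. Lengths are in m, angles in rad, forces in N, time in s.
With the tool pointing down it reaches from about 0.35 to 0.8 m from the base axis. Payload 7.3 kg.
Tool frame: the origin (TCP) lies between the finger pads; the fingertips stand 22 mm ahead of it and the grasp point (between the pads) lies 3 mm ahead of it; z points along the fingers, y is the direction in which the jaws open and shut (so a half turn about z gives the same grasp; the last joint's range is limited). The gripper opens to 85 mm and grips with 20 to 120 N. Pads are 22 mm wide; open, the fingers measure 114 mm over their backs; the gripper's body (76 mm by 85 mm) begins 54 mm behind the grasp point. The pads swing forward as they close: fully open they stand 13 mm farther back than shut.
Start: joints at [-1.344, 0.342, 1.524, -0, 1.275, -0.146], TCP at [0.191, -0.489, 0.253] pointing down, gripper open.
Joint ranges: [-2.53, 2.53], [-0.77, 2.02], [0.04, 2.7], [-1, 4.14], [0.28, 2.66], [-3.11, 3.11]. Speed limits (rad/s): [2.57, 2.57, 3.14, 3.14, 3.14, 3.14].

### API

Orientations are given as a unit quaternion [x, y, z, w].
In Python, from station import * gives the robot as it stands.
- The arm moves only by the tool step_arm, never from a script. Its argument "motion" is a list of rows, each an object with "translation": the shift along the tool's x, y, z in cm, a list of three; "twist": the turn, a rotation vector about the tool's x, y, z in degrees, a list of three; "grip": the opening, from 0 (shut) to 1 (fully open). In form: [{"translation": [tx, ty, tz], "twist": [rx, ry, rz], "grip": grip}, ...]. A call has 1 to 10 rows; each row shifts and turns the commanded pose from where the row before left it, along the tool's axes as they then stand; what a row does not reach is not made up. A row lasts 1/8 s, in which the tool goes at most 62.5 mm and 10.7 degrees, less where a joint would pass 70% of its speed; a pose out of reach is approached as far as the arm can. A call is refused whole if a number of a shift passes 6.25 or a number of a turn 10.7, either way. A call with a gripper value outside its range is refused whole. The fingers move at their own pace and stop on an object; "squeeze" is the grip in N (left out, the last holds). Time passes only in rows, so rows that do not move let the fingers close. It gives the time, the measured TCP pose, the force and the opening at its end, in the units of the state.
- sense(): the state, without advancing time (a new reading comes with each control period).
- capture(name): name is "scene" or "side" or "wrist"; returns (picture, depth): 420x560x3 uint8, red, green, blue; 420x560 float32, m along the optical axis (not along the pixel's ray), 0 where there is no reading.
- calibration(name): a dict with "fov_y" (degrees; the focal length in pixels is half the picture's height over the tangent of half this angle, whatever the lens; pixels are square), "cx", "cy" (the principal point, pixels), "position" and "attitude" of the camera in the world. Camera axes: x right, y down, z forward; pixel columns grow to the right and rows downward; lengths in m; the calibration is good to about 2 mm. A picture is of the moment at which its call begins: read the wrist's pose just before it. calibration takes no time and is no camera call; for the wrist camera it gives the pose at the moment of the call.
- sign_off(): hands the job in, once; it reports no verdict.
The state is a dict: "clock": time; "qpos": joint angles; "joint_velocities": joint speeds; "joint_torque": joint torques, N m; "eef_pos": TCP position; "tool_rot": TCP orientation; "force": force on the tool from outside, world axes, zero at the start; "moment": the same for the moment, N m; "finger_gap": opening from 0.0 (shut) to 1.0 (fully open).
Only numpy, scipy, OpenCV 4.12 (cv2) and the standard library are available. Lean on these libraries where they do the work, as an engineer would, in place of code of your own. Each camera call takes 0.05 s, during which the arm holds its last target. There are 200 camera calls.

## Working session

There is one attempt and no reset: what is moved stays moved. The work goes in short steps, Python scripts to look and compute and a tool call to move; the robot and the scene stay as the last step left them, time stands still between calls to the robot, and variables do not carry over. Pictures are saved under pics/ and viewed, about 8 in all and at most 12, crops included, and the job is handed in when it is done.

Besides the shell and the picture viewer there is one more tool, called as a command line: name --argument value ..., lists and objects as JSON in quotes. step_arm: Moves the arm, as the interface text tells. Its arguments: {"type":"object","properties":{"motion":{"type":"array","items":{"type":"object","properties":{"translation":{"type":"array","items":{"type":"number"}},"twist":{"type":"array","items":{"type":"number"}},"grip":{"type":"number"}}}},"squeeze":{"type":"number"}},"required":["motion"]}

```bash
ls; mkdir -p pics; cat > h.py <<'E'
from station import *
import numpy as np, cv2
from scipy.spatial.transform import Rotation as R
def cam(n):
    c=calibration(n); f=210/np.tan(np.radians(c['fov_y'])/2); a=np.array(c['attitude'])
    M=R.from_quat(a).as_matrix() if a.size==4 else a.reshape(3,3)
    return f,c['cx'],c['cy'],np.array(c['position']),M
def snap(n,t):
    k=cam(n); p,d=capture(n); np.savez('pics/'+t,p=p,d=d,f=k[0],cx=k[1],cy=k[2],t=k[3],M=k[4])
    cv2.imwrite('pics/'+t+'.png',p[:,:,::-1]); return p,d
def w(t,u,v,z=None,r=1):
    q=np.load('pics/'+t+'.npz'); ray=np.array([(u-q['cx'])/q['f'],(v-q['cy'])/q['f'],1])
    if z is not None:
        g=q['M']@ray; return q['t']+g*(z-q['t'][2])/g[2]
    e=q['d'][v-r:v+r+1,u-r:u+r+1]; e=e[e>0]
    return q['t']+q['M']@(ray*np.median(e)) if e.size else None
def px(t,X):
    q=np.load('pics/'+t+'.npz'); c=q['M'].T@(np.array(X)-q['t']); return c[0]/c[2]*q['f']+q['cx'],c[1]/c[2]*q['f']+q['cy'],c[2]
E
python3 - <<'E'
from h import *
for n in('scene','side'):
    snap(n,n+'0'); print(calibration(n))
print(sense())
a=cv2.imread('pics/scene0.png');b=cv2.imread('pics/side0.png')
E
```

```text
pics
{'fov_y': 44.951572104689575, 'cx': 276.03439473951113, 'cy': 211.68863453483635, 'position': array([1.10384031, 0.98246064, 1.08691121]), 'attitude': array([ 0.21541252,  0.87992634, -0.40864539, -0.11106771])}
{'fov_y': 53.91785697825171, 'cx': 279.5542988872222, 'cy': 209.82560307702852, 'position': array([0.4609367 , 0.95961642, 0.71490617]), 'attitude': array([-0.04825847,  0.87003724, -0.48922614,  0.03693392])}
{'clock': 0.1, 'qpos': array([-1.34399936e+00,  3.42633342e-01,  1.52489843e+00, -4.60301409e-05,
        1.27541225e+00, -1.46011366e-01]), 'joint_velocities': array([-0.00048296, -0.0018985 , -0.00260944, -0.00085147,  0.00041071,
       -0.00114757]), 'joint_torque': array([ 1.45496775e-03, -4.34450841e+01, -2.46489769e+01, -1.32285763e-04,
        4.76568341e-03,  3.10139839e-06]), 'eef_pos': array([ 0.19115165, -0.48861755,  0.25271372]), 'tool_rot': array([ 9.82675521e-01,  1.85333114e-01, -4.92811035e-05, -6.74242585e-04]), 'force': array([ 0.46240838, -0.06404442,  0.54235491]), 'moment': array([-0.01912314,  0.01906221, -0.00468299]), 'finger_gap': 1.0007869246533274}
```

View pics/scene0.png

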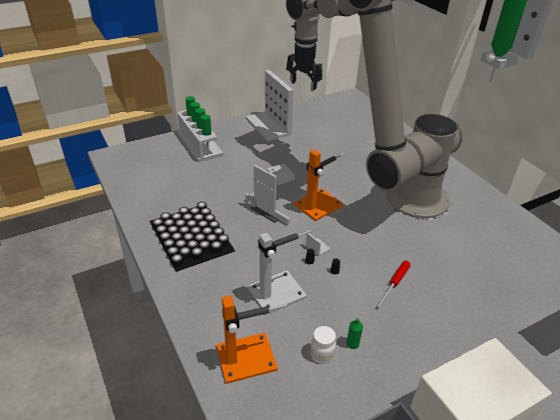

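View pics/side0.png

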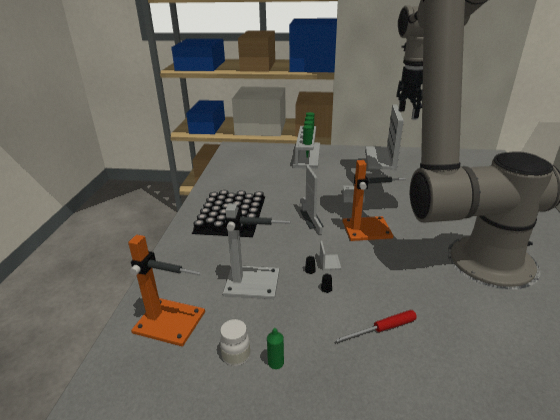

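The scene shows the grey stand (base near 277,290; pin tip ~311,233) and the carrier (plate ~265,190), with an orange look-alike on each side. Next I'll enlarge both views.

```bash
python3 - <<'E'
from h import *
a=cv2.imread('pics/scene0.png')[155:315,230:350];b=cv2.imread('pics/side0.png')[150:310,210:350]
A=cv2.resize(a,None,fx=3.5,fy=3.5,interpolation=3);B=cv2.resize(b,None,fx=3,fy=3.5,interpolation=3)
B=cv2.resize(b,(377,431),interpolation=3);B=cv2.copyMakeBorder(B,0,A.shape[0]-431,0,0,0)
cv2.imwrite('pics/c0.png',np.hstack([A,B]));print(A.shape)
for t,L in (('scene0',[(270,290),(265,240),(285,242),(292,239),(300,236),(311,233),(262,180),(270,185),(280,215)]),('side0',[(255,285),(232,210),(255,221),(285,222),(312,200),(320,222)])):
    for u,v in L: print(t,u,v,w(t,u,v))
E
```

```text
(560, 420, 3)
scene0 270 290 [0.66901172 0.17411344 0.04304022]
scene0 265 240 [0.68315317 0.16980519 0.23046648]
scene0 285 242 [0.62321612 0.1654441  0.19449182]
scene0 292 239 [0.60149329 0.16343818 0.19416421]
scene0 300 236 [ 0.46392166 -0.01363251  0.00189123]
scene0 311 233 [ 4.24416101e-01 -1.17167816e-02  2.07033746e-05]
scene0 262 180 [ 0.51244643 -0.18388547  0.12478694]
scene0 270 185 [ 0.50043904 -0.15161514  0.12250921]
scene0 280 215 [ 0.48490654 -0.10883432  0.02470566]
side0 255 285 [0.62998023 0.17972459 0.01158421]
side0 232 210 [0.6739992  0.17294589 0.22706891]
side0 255 221 [0.6236909  0.16461704 0.19486697]
side0 285 222 [0.55405644 0.15877257 0.19256195]
side0 312 200 [ 0.50511694 -0.14990226  0.07738667]
side0 320 222 [ 0.47761773 -0.13724863  0.00623483]
```

View pics/c0.png

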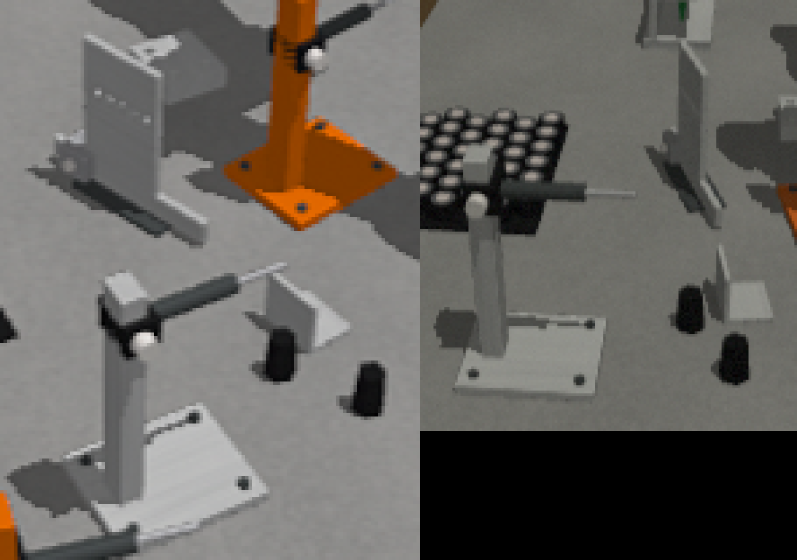

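```bash
cat > m.py <<'E'
from h import *
def cloud(t):
    q=np.load('pics/'+t+'.npz'); v,u=np.mgrid[:420,:560]; d=q['d']
    P=np.stack([(u-q['cx'])/q['f']*d,(v-q['cy'])/q['f']*d,d],-1)@q['M'].T+q['t']
    P[d<=0]=np.nan
    return P,q['p']
E
python3 - <<'E'
from m import *
from scipy.optimize import least_squares
for t in('scene0','side0'):
    P,im=cloud(t); X=P.reshape(-1,3); X=X[np.isfinite(X[:,0])]
    C=X[(abs(X[:,0]-.505)<.1)&(abs(X[:,1]+.16)<.14)&(X[:,2]>.045)&(X[:,2]<.16)]
    c=np.median(C,0)
    for i in range(6):
        U=np.linalg.svd(C-c,full_matrices=False)[2]; n=U[2]; r=(C-c)@n; C=C[abs(r-np.median(r))<max(.002,.008-.002*i)]; c=C.mean(0)
    print(t,'plate n',n*np.sign(n[0]),'c',c,len(C),'y',C[:,1].min(),C[:,1].max())
    T=X[(abs(X[:,0]-.505)<.1)&(abs(X[:,1]+.16)<.14)&(X[:,2]>.15)]; print(' top',T[:,2].max(), T[T[:,2]>.16].mean(0) if (T[:,2]>.16).any() else 0)
    # in plate frame
    yv=np.array([-n[1],n[0],0]);yv*=np.sign(yv[1])/np.linalg.norm(yv); A=X[(abs((X-c)@n)<.04)&(abs((X-c)@yv)<.14)&(X[:,2]>.003)]
    s=(A-c)@yv
    for lo,hi in((.012,.025),(.03,.036),(.06,.1),(.12,.16)):
        k=(A[:,2]>lo)&(A[:,2]<hi); b=np.percentile(s[k],[0,1,50,99,100]); print('  z',lo,hi,b.round(4),k.sum())
    # clamp points: off the plane
    off=((A-c)@n)*np.sign(n[0]); k=(A[:,2]<.05)&(A[:,2]>.008)&(off>.006)
    print('  clamp s',np.percentile(s[k],[2,50,98]) if k.any() else 0,k.sum(), (A[k].mean(0) if k.any() else 0)); print('  c s0: yaw',np.degrees(np.arctan2(yv[1],yv[0]))-90)
    # collar
    K=X[(X[:,0]>.557)&(X[:,0]<.63)&(abs(X[:,1]-.163)<.02)&(X[:,2]>.16)&(X[:,2]<.215)]
    f=lambda p:np.hypot(K[:,1]-p[0]-p[1]*(K[:,0]-.6),K[:,2]-p[2]-p[3]*(K[:,0]-.6))-.008
    s=least_squares(f,[.158,0,.19,0],loss='soft_l1',f_scale=.001); print('  collar',s.x,len(K),s.cost, K[:,0].min())
    B=X[(abs(X[:,0]-.64)<.1)&(abs(X[:,1]-.17)<.1)&(abs(X[:,2]-.012)<.004)]
    print('  base',cv2.minAreaRect((B[:,:2]*1000).astype(np.float32)))
    W=X[(abs(X[:,0]-.68)<.04)&(abs(X[:,1]-.17)<.03)&(X[:,2]>.222)&(X[:,2]<.24)];print('  post',W.mean(0),W[:,2].max())
E
```

```text
scene0 plate n [ 0.9374282   0.34817358 -0.00187572] c [ 0.50865697 -0.17171647  0.10449824] 376 y -0.21893397448395668 -0.12870043550308274
 top 0.17233109981002237 [ 0.50695537 -0.17365254  0.16455621]
  z 0.012 0.025 [-0.0884 -0.0881  0.009   0.1019  0.1032] 127
  z 0.03 0.036 [-0.086  -0.0819 -0.003   0.1048  0.1071] 68
  z 0.06 0.1 [-0.0496 -0.0484  0.0002  0.0446  0.046 ] 223
  z 0.12 0.16 [-0.0501 -0.0487  0.001   0.0445  0.0462] 238
  clamp s [-0.06912135 -0.04176966  0.06480693] 105 [ 0.53119805 -0.19408654  0.02338121]
  c s0: yaw 20.375681397886353
  collar [0.1572035  0.08383553 0.193645   0.08543363] 124 0.00015692978711095352 0.5572583421963675
  base ((639.2841186523438, 159.1683807373047), (114.00316619873047, 133.2431640625), 89.8880844116211)
  post [0.6772721  0.16215804 0.22943854] 0.23613626962254608
side0 plate n [ 0.93725828  0.34863408 -0.00109032] c [ 0.51297104 -0.17004449  0.10375085] 299 y -0.21581649065423836 -0.12778047316230867
 top 0.1677472238095855 [ 0.51050606 -0.17137658  0.16396435]
  z 0.012 0.025 [-0.0657 -0.0611  0.0172  0.1015  0.1023] 79
  z 0.03 0.036 [-0.0711 -0.0703 -0.0351  0.0736  0.0807] 35
  z 0.06 0.1 [-0.0452 -0.044   0.012   0.0444  0.0447] 126
  z 0.12 0.16 [-0.0486 -0.0482  0.009   0.0436  0.0438] 132
  clamp s [-0.06806616 -0.04808225 -0.03213226] 51 [ 0.54038626 -0.20945297  0.0259089 ]
  c s0: yaw 20.40380465800655
  collar [0.15793939 0.00388284 0.19143111 0.10833963] 163 0.00015050304721512693 0.5584792843083246
  base ((642.3579711914062, 159.64141845703125), (129.7801055908203, 114.89981079101562), 1.156713604927063)
  post [0.67853551 0.16318519 0.22811264] 0.23166497107921408
```

```bash
python3 - <<'E'
from m import *
s=sense();T=R.from_quat(s['tool_rot']).as_matrix();k=cam('wrist')
print('cam in tool',T.T@(k[3]-s['eef_pos']),'\n',T.T@k[4],k[0],k[1:3])
for n,u,v in(('jar',323,345),('syr',356,335),('angle',315,243),('spA',310,256),('spB',335,266),('or1post',314,155),('or1base',318,207),('or2post',229,300),('or1pin',340,156),('or2collar',255,313),('or2pin',266,310)): print(n,w('scene0',u,v))
for z in(.19,.195): print(w('scene0',311,233,z),w('side0',289,222,z))
E
```

```text
cam in tool [ 0.06717532  0.00171018 -0.11999916] 
 [[-5.31032155e-04 -9.64590424e-01 -2.63751836e-01]
 [ 9.99999755e-01 -6.32640446e-04  3.00308399e-04]
 [-4.56534686e-04 -2.63751612e-01  9.64590524e-01]] 290.299136962141 (284.1515871280904, 209.85307132532787)
jar [0.64900552 0.40732598 0.07350129]
syr [0.55540203 0.41220679 0.06024502]
angle [0.46217086 0.069197   0.04074968]
spA [0.49864184 0.10195143 0.03146998]
spB [0.4546886  0.16896529 0.03060618]
or1post [ 0.37620392 -0.10216055  0.22836745]
or1base [ 0.34347076 -0.10203954  0.01107761]
or2post [0.83941216 0.30354524 0.22977455]
or1pin [ 0.25212193 -0.13522019  0.16831642]
or2collar [0.78573786 0.3215232  0.17498739]
or2pin [0.76006461 0.32590039 0.17593047]
[0.54317372 0.16205705 0.19      ] [0.54520893 0.15396651 0.19      ]
[0.54629927 0.16663054 0.195     ] [0.54440619 0.16164074 0.195     ]
```

step_arm --motion '[{"translation": [4.56,-2.02,-0.75],"twist": [0,0,0],"grip": 1},{"translation": [4.56,-2.02,-0.75],"twist": [0,0,0],"grip": 1},{"translation": [4.56,-2.02,-0.75],"twist": [0,0,0],"grip": 1},{"translation": [4.56,-2.02,-0.75],"twist": [0,0,0],"grip": 1},{"translation": [4.56,-2.02,-0.75],"twist": [0,0,0],"grip": 1},{"translation": [4.56,-2.02,-0.75],"twist": [0,0,0],"grip": 1},{"translation": [4.56,-2.02,-0.75],"twist": [0,0,0],"grip": 1},{"translation": [4.56,-2.02,-0.75],"twist": [0,0,0],"grip": 1},{"translation": [4.56,-2.02,-0.75],"twist": [0,0,0],"grip": 1}]'

```text
clock: 1.23
eef_pos: [0.5081, -0.1687, 0.3207]
tool_rot: [0.983, 0.185, -0.0, -0.0]
force: [-0.2, 0.1, -0.2]
finger_gap: 0.998
```

step_arm --motion '[{"translation": [0,0,0],"twist": [0,0,-9.9],"grip": 1},{"translation": [0,0,0],"twist": [0,0,-9.9],"grip": 1},{"translation": [0,0,0],"twist": [0,0,-9.9],"grip": 1},{"translation": [0,0,0],"twist": [0,0,-9.9],"grip": 1},{"translation": [0,0,0],"twist": [0,0,-9.9],"grip": 1},{"translation": [0,0,0],"twist": [0,0,-9.9],"grip": 1},{"translation": [0,0,0],"twist": [0,0,-9.9],"grip": 1},{"translation": [0,0,0],"twist": [0,0,-9.9],"grip": 1},{"translation": [0,0,0],"twist": [0,0,-9.9],"grip": 1},{"translation": [0,0,0],"twist": [0,0,0],"grip": 1}]'

```text
clock: 2.48
eef_pos: [0.5071, -0.1701, 0.3204]
tool_rot: [0.571, 0.821, -0.0, -0.0]
force: [0.8, 0.4, 0.6]
finger_gap: 1.0
```

```bash
cat >> m.py <<'E'
def st():
    s=sense();T=R.from_quat(s['tool_rot']).as_matrix()
    print('t',round(s['clock'],2),'p',s['eef_pos'].round(4),'yaw',np.degrees(np.arctan2(T[1,0],T[0,0])).round(2),'z',T[:,2].round(4),'F',s['force'].round(2),'M',s['moment'].round(2),'g',round(s['finger_gap'],3)); return s,T
E
python3 - <<'E'
from m import *
st(); snap('wrist','w1')
E
```

```text
t 2.48 p [ 0.5071 -0.1701  0.3204] yaw 110.37 z [-8.e-04  3.e-04 -1.e+00] F [0.83 0.45 0.55] M [ 0.02 -0.02  0.02] g 1.0
```

View pics/w1.png

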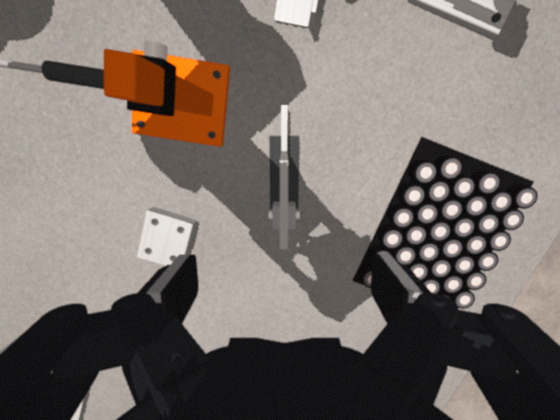

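The wrist view shows the carrier edge-on at column ~284: rail end at row 105, plate top about rows 165–248, parallel to the columns. Next I'll get its pose from depth.

```bash
cat >> m.py <<'E'
def top(t,c0,z=.165,y0=0):
    P,im=cloud(t); X=P.reshape(-1,3); X=X[np.isfinite(X[:,0])]
    K=X[(abs(X[:,2]-z)<.006)&(np.hypot(X[:,0]-c0[0],X[:,1]-c0[1])<.12)]
    r=cv2.minAreaRect((K[:,:2]*1000).astype(np.float32)); print('top n',len(K),r,K[:,2].mean()); return K
E
python3 - <<'E'
from m import *
K=top('w1',(.507,-.17)); c=K.mean(0); print(c)
P,im=cloud('w1'); X=P.reshape(-1,3); X=X[np.isfinite(X[:,0])]
a=np.radians(20.4); ex=np.array([np.cos(a),np.sin(a)]); ey=np.array([-ex[1],ex[0]])
L=(X[:,:2]-[.507,-.1715]); x=L@ex; y=L@ey
for n,lo,hi in(('top',.158,.175),('rail',.022,.034),('clampz',.030,.045),('foot',.002,.008)):
    k=(X[:,2]>lo)&(X[:,2]<hi)&(abs(x)<.03)&(abs(y)<.13); print(n,k.sum(),np.percentile(x[k],[2,50,98]).round(4),np.percentile(y[k],[1,50,99]).round(4))
k=(X[:,2]>.155)&(abs(x)<.03)&(abs(y)<.13); print(np.polyfit(y[k],x[k],1))
for v in range(100,262,6):
    print(v,w('w1',284,v).round(3),end=' ')
E
```

```text
top n 734 ((509.4751281738281, -176.1446075439453), (7.726681232452393, 89.39935302734375), 20.133275985717773) 0.1643370578582181
[ 0.50837884 -0.17394229  0.16433706]
top 736 [-0.0033  0.0008  0.0046] [-0.0487 -0.0014  0.0394]
rail 370 [-0.0212  0.002   0.0222] [-0.0598  0.0603  0.0992]
clampz 372 [-0.0155  0.0063  0.0165] [-0.0719 -0.0534  0.0662]
foot 1444 [-0.0207  0.0064  0.022 ] [-0.0475  0.0122  0.0586]
[-2.05951565e-03  9.67749593e-05]
100 [ 0.47  -0.07  -0.001] 106 [ 0.473 -0.079  0.028] 112 [ 0.476 -0.087  0.028] 118 [ 0.479 -0.094  0.028] 124 [ 0.482 -0.101  0.029] 130 [ 0.484 -0.109  0.028] 136 [ 0.487 -0.116  0.028] 142 [ 0.49  -0.124  0.029] 148 [ 0.493 -0.131  0.028] 154 [ 0.494 -0.134  0.096] 160 [ 0.494 -0.134  0.163] 166 [ 0.496 -0.14   0.164] 172 [ 0.498 -0.145  0.164] 178 [ 0.5   -0.15   0.164] 184 [ 0.502 -0.156  0.164] 190 [ 0.504 -0.161  0.164] 196 [ 0.506 -0.167  0.164] 202 [ 0.508 -0.172  0.165] 208 [ 0.51  -0.178  0.164] 214 [ 0.512 -0.184  0.164] 220 [ 0.515 -0.19   0.164] 226 [ 0.517 -0.196  0.164] 232 [ 0.519 -0.201  0.165] 238 [ 0.521 -0.207  0.165] 244 [ 0.523 -0.214  0.164] 250 [ 0.55  -0.286 -0.001] 256 [ 0.554 -0.296 -0.   ]
```

step_arm --motion '[{"translation": [4.87,2.22,0],"twist": [0,0,0],"grip": 1},{"translation": [4.87,2.22,0],"twist": [0,0,0],"grip": 1},{"translation": [4.87,2.22,0],"twist": [0,0,0],"grip": 1},{"translation": [4.87,2.22,0],"twist": [0,0,0],"grip": 1},{"translation": [4.87,2.22,0],"twist": [0,0,0],"grip": 1},{"translation": [4.87,2.22,0],"twist": [0,0,0],"grip": 1},{"translation": [0,0,0],"twist": [0,0,7.7],"grip": 0},{"translation": [0,0,0],"twist": [0,0,7.7],"grip": 0},{"translation": [0,0,0],"twist": [0,0,0],"grip": 0},{"translation": [0,0,0],"twist": [0,0,0],"grip": 0}]'

```text
clock: 3.78
eef_pos: [0.5299, 0.15, 0.3207]
tool_rot: [0.675, 0.738, -0.0, -0.0]
force: [-0.1, 0.2, -0.8]
finger_gap: 0.146
```

```bash
python3 - <<'E'
from m import *
st(); snap('wrist','w2')
E
```

```text
t 3.77 p [0.5299 0.15   0.3207] yaw 95.11 z [-2.e-04 -1.e-04 -1.e+00] F [-0.14  0.18 -0.77] M [-0.08  0.01  0.02] g 0.146
```

View pics/w2.png

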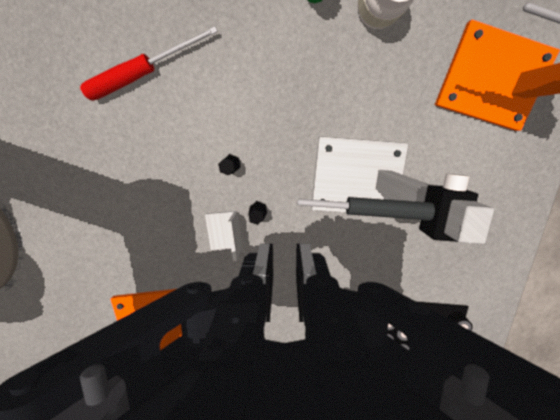

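The wrist view shows the pin from tip (~299,203) to the collar front (~348,207), and the collar on to (~434,211).

```bash
python3 - <<'E'
from m import *
P,im=cloud('w2'); q=np.load('pics/w2.npz')
pts=[]
for u in range(296,436,4):
    c=P[190:225,u]; k=(c[:,2]>.15)&(c[:,2]<.25)
    if k.any(): pts.append((u,190+np.nonzero(k)[0].mean(),k.sum(),*c[k].mean(0),c[k][:,2].max()))
a=np.array(pts); 
for r in a: print(r.round(4))
c=a[(a[:,0]>=304)&(a[:,0]<=344)];d=a[(a[:,0]>=352)&(a[:,0]<=428)]
for n,e in(('pin',c),('collar',d),('both',np.vstack([c,d]))): print(n,np.polyfit(e[:,3]-.55,e[:,4],1),np.degrees(np.arctan(np.polyfit(e[:,3],e[:,4],1)[0])),e[:,5].mean(),np.median(e[:,6]))
X=P.reshape(-1,3);B=X[(abs(X[:,0]-.63)<.11)&(abs(X[:,1]-.18)<.1)&(abs(X[:,2]-.012)<.004)]
print(cv2.minAreaRect((B[:,:2]*1000).astype(np.float32)))
W=X[abs(X[:,2]-.23)<.005];W=W[(abs(W[:,0]-.69)<.05)];print('post',cv2.minAreaRect((W[:,:2]*1000).astype(np.float32)),W[:,2].mean())
E
```

```text
[3.000e+02 2.010e+02 7.000e+00 5.440e-01 1.572e-01 1.951e-01 1.964e-01]
[3.040e+02 2.020e+02 7.000e+00 5.475e-01 1.567e-01 1.955e-01 1.969e-01]
[3.080e+02 2.020e+02 7.000e+00 5.510e-01 1.569e-01 1.953e-01 1.959e-01]
[3.120e+02 2.020e+02 7.000e+00 5.545e-01 1.572e-01 1.952e-01 1.966e-01]
[3.160e+02 2.025e+02 6.000e+00 5.579e-01 1.572e-01 1.957e-01 1.969e-01]
[3.200e+02 2.030e+02 7.000e+00 5.615e-01 1.571e-01 1.957e-01 1.981e-01]
[3.240e+02 2.025e+02 6.000e+00 5.649e-01 1.578e-01 1.954e-01 1.970e-01]
[3.280e+02 2.030e+02 7.000e+00 5.685e-01 1.576e-01 1.953e-01 1.966e-01]
[3.320e+02 2.040e+02 7.000e+00 5.721e-01 1.570e-01 1.950e-01 1.966e-01]
[3.360e+02 2.040e+02 7.000e+00 5.755e-01 1.574e-01 1.956e-01 1.968e-01]
[3.400e+02 2.040e+02 7.000e+00 5.790e-01 1.577e-01 1.953e-01 1.962e-01]
[3.440e+02 2.045e+02 6.000e+00 5.825e-01 1.575e-01 1.954e-01 1.964e-01]
[3.480e+02 2.045e+02 1.800e+01 5.862e-01 1.576e-01 1.943e-01 1.981e-01]
[3.520e+02 2.050e+02 1.900e+01 5.886e-01 1.585e-01 1.989e-01 2.019e-01]
[3.560e+02 2.055e+02 1.800e+01 5.920e-01 1.585e-01 1.993e-01 2.019e-01]
[3.600e+02 2.055e+02
[... 1159 characters left out ...]
0e+02 2.070e+02 3.500e+01 6.578e-01 1.596e-01 1.849e-01 2.021e-01]
[4.280e+02 2.070e+02 3.500e+01 6.569e-01 1.615e-01 1.936e-01 2.018e-01]
[4.320e+02 2.070e+02 3.500e+01 6.587e-01 1.624e-01 1.966e-01 2.025e-01]
pin [0.01938368 0.15699275] 1.1104641963584305 0.19540270657193337 0.19661500897900064
collar [0.02105389 0.15755751] 1.2061208206844511 0.19732078291522243 0.20184140349710597
both [0.02808895 0.1569824 ] 1.6089554303773237 0.19664017518050694 0.20159324137519802
((662.3958740234375, 182.51071166992188), (217.09390258789062, 119.74776458740234), 22.999271392822266)
post ((677.76513671875, 158.31201171875), (22.886396408081055, 30.586328506469727), 0.5745466947555542) 0.22890457162092
```

step_arm --motion '[{"translation": [0.48,2.55,1.9],"twist": [0,0,0],"grip": 0},{"translation": [0,0,3],"twist": [0,0,0],"grip": 0},{"translation": [0,0,3],"twist": [0,0,0],"grip": 0},{"translation": [0,0,1.5],"twist": [0,0,0],"grip": 0},{"translation": [0,0,0.4],"twist": [0,0,0],"grip": 0},{"translation": [0,0,0],"twist": [0,0,0],"grip": 0},{"translation": [0,0,0],"twist": [0,0,0],"grip": 0}]'

```text
clock: 4.7
eef_pos: [0.5554, 0.1573, 0.224]
tool_rot: [0.675, 0.738, 0.001, 0.001]
force: [-0.7, -0.8, -0.1]
finger_gap: 0.001
```

step_arm --motion '[{"translation": [0,0,0.05],"twist": [0,0,0],"grip": 0},{"translation": [0,0,0.05],"twist": [0,0,0],"grip": 0},{"translation": [0,0,0],"twist": [0,0,0],"grip": 0}]'

```text
clock: 5.08
eef_pos: [0.5548, 0.1572, 0.2218]
tool_rot: [0.675, 0.738, -0.0, 0.0]
force: [-0.3, 0.6, 0.7]
finger_gap: 0.001
```

step_arm --motion '[{"translation": [0,0,0.05],"twist": [0,0,0],"grip": 0},{"translation": [0,0,0.05],"twist": [0,0,0],"grip": 0},{"translation": [0,0,0.05],"twist": [0,0,0],"grip": 0},{"translation": [0,0,0],"twist": [0,0,0],"grip": 0}]'

```text
clock: 5.58
eef_pos: [0.5549, 0.1572, 0.2202]
tool_rot: [0.675, 0.738, -0.0, 0.0]
force: [-0.5, -0.3, 0.2]
finger_gap: 0.004
```

step_arm --motion '[{"translation": [0,0,0.03],"twist": [0,0,0],"grip": 0},{"translation": [0,0,0.03],"twist": [0,0,0],"grip": 0},{"translation": [0,0,0],"twist": [0,0,0],"grip": 0}]'

```text
clock: 5.95
eef_pos: [0.5549, 0.1572, 0.2196]
tool_rot: [0.675, 0.738, -0.0, -0.0]
force: [-1.2, -0.6, 0.0]
finger_gap: 0.001
```

step_arm --motion '[{"translation": [0,0,0.03],"twist": [0,0,0],"grip": 0},{"translation": [0,0,0.03],"twist": [0,0,0],"grip": 0},{"translation": [0,0,0],"twist": [0,0,0],"grip": 0}]'

```text
clock: 6.32
eef_pos: [0.5548, 0.1572, 0.219]
tool_rot: [0.675, 0.738, -0.0, -0.0]
force: [0.6, -1.1, -0.1]
finger_gap: 0.003
```

step_arm --motion '[{"translation": [0,0,0.03],"twist": [0,0,0],"grip": 0},{"translation": [0,0,0],"twist": [0,0,0],"grip": 0}]'

```text
clock: 6.58
eef_pos: [0.5549, 0.1572, 0.2188]
tool_rot: [0.675, 0.738, -0.0, 0.0]
force: [-0.3, 0.4, 0.3]
finger_gap: 0.003
```

step_arm --motion '[{"translation": [0,0,0.03],"twist": [0,0,0],"grip": 0},{"translation": [0,0,0],"twist": [0,0,0],"grip": 0}]'

```text
clock: 6.82
eef_pos: [0.5549, 0.1572, 0.2187]
tool_rot: [0.675, 0.738, 0.0, 0.0]
force: [-0.6, 0.0, 1.8]
finger_gap: 0.0
```

step_arm --motion '[{"translation": [0,0,0.03],"twist": [0,0,0],"grip": 0},{"translation": [0,0,0],"twist": [0,0,0],"grip": 0}]'

```text
clock: 7.08
eef_pos: [0.5549, 0.1572, 0.2185]
tool_rot: [0.675, 0.738, 0.0, 0.0]
force: [-1.6, -0.7, 5.2]
finger_gap: 0.003
```

step_arm --motion '[{"translation": [0,0,0.03],"twist": [0,0,0],"grip": 0},{"translation": [0,0,0],"twist": [0,0,0],"grip": 0}]'

```text
clock: 7.32
eef_pos: [0.555, 0.1572, 0.2185]
tool_rot: [0.675, 0.738, 0.0, 0.0]
force: [-1.7, -0.1, 6.8]
finger_gap: -0.001
```

step_arm --motion '[{"translation": [0,0,-4],"twist": [0,0,0],"grip": 0},{"translation": [0,0,-5],"twist": [0,0,0],"grip": 1},{"translation": [0,0,-4],"twist": [0,0,-7.5],"grip": 1},{"translation": [0,0,0],"twist": [0,0,-7.6],"grip": 1},{"translation": [0,0,0],"twist": [0,0,0],"grip": 1}]'

```text
clock: 7.95
eef_pos: [0.5548, 0.1572, 0.3476]
tool_rot: [0.573, 0.82, -0.0, -0.0]
force: [0.1, 0.1, -0.7]
finger_gap: 0.849
```

step_arm --motion '[{"translation": [-4.45,-2.26,0],"twist": [0,0,0],"grip": 1},{"translation": [-4.45,-2.26,0],"twist": [0,0,0],"grip": 1},{"translation": [-4.45,-2.26,0],"twist": [0,0,0],"grip": 1},{"translation": [-4.45,-2.26,0],"twist": [0,0,0],"grip": 1},{"translation": [-4.45,-2.26,0],"twist": [0,0,0],"grip": 1},{"translation": [-4.45,-2.26,0],"twist": [0,0,0],"grip": 1},{"translation": [-4.45,-2.26,0],"twist": [0,0,0],"grip": 1},{"translation": [0,0,0],"twist": [0,0,0],"grip": 1},{"translation": [0,0,0],"twist": [0,0,0],"grip": 1}]'

```text
clock: 9.07
eef_pos: [0.5136, -0.1894, 0.347]
tool_rot: [0.573, 0.819, 0.0, -0.001]
force: [-0.5, 0.4, 0.3]
finger_gap: 1.002
```

```bash
python3 - <<'E'
from m import *
s,T=st(); snap('wrist','w3'); K=top('w3',(.509,-.175))
r=cv2.minAreaRect((K[:,:2]*1000).astype(np.float32)); a=np.radians(r[2]); 
c=np.array(r[0])/1000; h=c-.015*np.array([-np.sin(a),np.cos(a)]); print('hole',h,'delta tool',T.T@np.r_[h-s['eef_pos'][:2],0]*100)
E
```

```text
t 9.07 p [ 0.5136 -0.1894  0.347 ] yaw 110.03 z [-0.0014  0.0012 -1.    ] F [-0.45  0.41  0.34] M [-0.04 -0.03 -0.03] g 1.002
top n 675 ((509.3352966308594, -176.02415466308594), (7.6628828048706055, 89.62609100341797), 20.099014282226562) 0.1643639727500609
hole [ 0.51448995 -0.19011066] delta tool [-0.09953475  0.06302245 -0.00021405]
```

step_arm --motion '[{"translation": [-0.1,0.06,3],"twist": [0,0,0],"grip": 1},{"translation": [0,0,5],"twist": [0,0,0],"grip": 0.6},{"translation": [0,0,5],"twist": [0,0,0],"grip": 0.6},{"translation": [0,0,4],"twist": [0,0,0],"grip": 0.6},{"translation": [0,0,2],"twist": [0,0,0],"grip": 0.6},{"translation": [0,0,0.7],"twist": [0,0,0],"grip": 0.6},{"translation": [0,0,0],"twist": [0,0,0],"grip": 0.6},{"translation": [0,0,0],"twist": [0,0,0],"grip": 0.6}]'

```text
clock: 10.12
eef_pos: [0.5153, -0.1904, 0.1521]
tool_rot: [0.572, 0.82, 0.0, 0.001]
force: [0.7, 0.2, 0.6]
finger_gap: 0.6
```

step_arm --motion '[{"translation": [0,0,0],"twist": [0,0,0],"grip": 0.3},{"translation": [0,0,0],"twist": [0,0,0],"grip": 0.2},{"translation": [0,0,0],"twist": [0,0,0],"grip": 0.1},{"translation": [0,0,0],"twist": [0,0,0],"grip": 0},{"translation": [0,0,0],"twist": [0,0,0],"grip": 0},{"translation": [0,0,0],"twist": [0,0,0],"grip": 0}]' --squeeze 45

```text
clock: 10.88
eef_pos: [0.5145, -0.1906, 0.1512]
tool_rot: [0.572, 0.82, -0.0, 0.0]
force: [-3.0, 0.1, 4.0]
finger_gap: 0.087
```

```bash
python3 -c "
from m import *
st()"
```

```text
t 10.88 p [ 0.5145 -0.1906  0.1512] yaw 110.16 z [-1.e-04 -4.e-04 -1.e+00] F [-3.03  0.05  4.02] M [-0.19  0.69  0.01] g 0.087
```

step_arm --motion '[{"translation": [0,0,-0.5],"twist": [0,0,0],"grip": 0},{"translation": [0,0,-2],"twist": [0,0,0],"grip": 0},{"translation": [0,0,-4],"twist": [0,0,0],"grip": 0},{"translation": [0,0,-5],"twist": [0,0,0],"grip": 0},{"translation": [0,0,-5],"twist": [0,0,0],"grip": 0},{"translation": [0,0,-4.5],"twist": [0,0,0],"grip": 0},{"translation": [0,0,-3],"twist": [0,0,6.4],"grip": 0},{"translation": [0,0,-1],"twist": [0,0,6.4],"grip": 0},{"translation": [0,0,0],"twist": [0,0,6.4],"grip": 0},{"translation": [0,0,0],"twist": [0,0,0],"grip": 0}]'

```text
clock: 12.12
eef_pos: [0.5145, -0.1901, 0.3995]
tool_rot: [0.701, 0.713, -0.0, -0.001]
force: [0.3, -0.1, -8.5]
finger_gap: 0.089
```

step_arm --motion '[{"translation": [2,0.07,0],"twist": [0,0,0],"grip": 0},{"translation": [4,0.07,0],"twist": [0,0,0],"grip": 0},{"translation": [5,0.07,0],"twist": [0,0,0],"grip": 0},{"translation": [5,0.08,0],"twist": [0,0,0],"grip": 0},{"translation": [5,0.08,0],"twist": [0,0,0],"grip": 0},{"translation": [5,0.08,0],"twist": [0,0,0],"grip": 0},{"translation": [4,0.07,0],"twist": [0,0,0],"grip": 0},{"translation": [3,0.07,0],"twist": [0,0,0],"grip": 0},{"translation": [1.65,0.07,0],"twist": [0,0,0],"grip": 0},{"translation": [0,0,0],"twist": [0,0,0],"grip": 0}]'

```text
clock: 13.38
eef_pos: [0.5151, 0.1569, 0.4004]
tool_rot: [0.7, 0.714, -0.0, -0.0]
force: [1.3, -0.1, -7.7]
finger_gap: 0.089
```

```bash
python3 - <<'E'
from m import *
s,T=st(); snap('wrist','w4'); snap('side','s4')
P,im=cloud('w4'); X=P.reshape(-1,3); X=X[np.isfinite(X[:,0])]
z=s['eef_pos'][2]+.0138; K=X[(abs(X[:,2]-z)<.005)&(X[:,1]>s['eef_pos'][1]+.012)&(X[:,1]<.3)&(abs(X[:,0]-.515)<.02)]
print(len(K),cv2.minAreaRect((K[:,:2]*1000).astype(np.float32)) if len(K)>5 else '', K[:,1].max() if len(K) else '')
E
```

```text
t 13.38 p [0.5151 0.1569 0.4004] yaw 91.11 z [-1.e-03 -4.e-04 -1.e+00] F [ 1.33 -0.08 -7.66] M [ 0.22 -0.02  0.02] g 0.089
2585 ((515.7088012695312, 193.18138122558594), (8.038455963134766, 48.474884033203125), 0.961925745010376) 0.21747560041530817
```

View pics/w4.png

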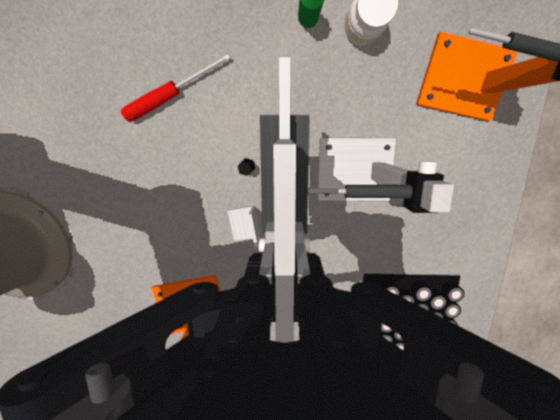

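The plate is held squarely (yaw 0.96°, +y end at y≈0.2175) and the pin tip (~308,190) is clear to its right. I'll back off 1.5 cm, descend to pin height, and check.

step_arm --motion '[{"translation": [0,-1.5,0],"twist": [0,0,0],"grip": 0},{"translation": [0,0,3],"twist": [0,0,0],"grip": 0},{"translation": [0,0,4],"twist": [0,0,0],"grip": 0},{"translation": [0,0,4],"twist": [0,0,0],"grip": 0},{"translation": [0,0,3],"twist": [0,0,0],"grip": 0},{"translation": [0,0,2],"twist": [0,0,0],"grip": 0},{"translation": [0,0,0.55],"twist": [0,0,0],"grip": 0},{"translation": [0,0,0],"twist": [0,0,0],"grip": 0},{"translation": [0,0,0],"twist": [0,0,0],"grip": 0},{"translation": [0,0,0],"twist": [0,0,0],"grip": 0}]'

```text
clock: 14.72
eef_pos: [0.5008, 0.1558, 0.2362]
tool_rot: [0.701, 0.713, 0.001, 0.001]
force: [-0.4, 0.6, -7.8]
finger_gap: 0.09
```

```bash
python3 - <<'E'
from m import *
s,T=st(); snap('side','s5');snap('scene','c5');snap('wrist','w5');st()
P,im=cloud('w5'); X=P.reshape(-1,3); X=X[np.isfinite(X[:,0])]
z=s['eef_pos'][2]+.0138; K=X[(abs(X[:,2]-z)<.005)&(X[:,1]>s['eef_pos'][1]+.012)&(X[:,1]<.3)&(abs(X[:,0]-.5)<.02)]
print(len(K),cv2.minAreaRect((K[:,:2]*1000).astype(np.float32)) if len(K)>5 else '', K[:,1].max() if len(K) else '', np.polyfit(K[:,1]-.16,K[:,2],1))
k=(abs(X[:,2]-.195)<.004)&(X[:,0]>.543)&(X[:,0]<.585)&(abs(X[:,1]-.157)<.01);print('pin',k.sum(),X[k].mean(0) if k.any() else '')
a=cv2.imread('pics/side0.png')
b=cv2.resize(cv2.imread('pics/s5.png')[150:310,220:360],None,fx=3,fy=3,interpolation=3);c=cv2.resize(cv2.imread('pics/c5.png')[190:310,240:360],(480,480),interpolation=3)[:,:370]
cv2.imwrite('pics/v5.png',np.hstack([b,c]))
for n in('s5','c5'): print(n,px(n,[.501,.157,.1937]),px(n,[.543,.157,.1937]))
E
```

```text
t 14.72 p [0.5008 0.1558 0.2362] yaw 90.96 z [ 1.6e-03  1.0e-04 -1.0e+00] F [-0.36  0.65 -7.81] M [-0.02  0.02  0.03] g 0.09
t 14.88 p [0.5005 0.1559 0.2357] yaw 90.97 z [ 7.e-04  0.e+00 -1.e+00] F [ 0.31 -0.6  -8.43] M [-0.04 -0.03  0.  ] g 0.091
2586 ((501.25335693359375, 192.10305786132812), (8.065057754516602, 48.580196380615234), 1.2756656408309937) 0.21642242339794232 [-0.01078989  0.24899757]
pin 707 [0.5638228  0.15745011 0.19521127]
s5 (np.float64(307.8771734328143), np.float64(222.34442601027908), np.float64(0.955155574644904)) (np.float64(289.8059122084138), np.float64(221.41913753850073), np.float64(0.9598380028280712))
c5 (np.float64(323.686503201766), np.float64(226.0126291726251), np.float64(1.350958783497107)) (np.float64(310.1539119916891), np.float64(230.7830079896637), np.float64(1.3353550496694686))
```

View pics/v5.png

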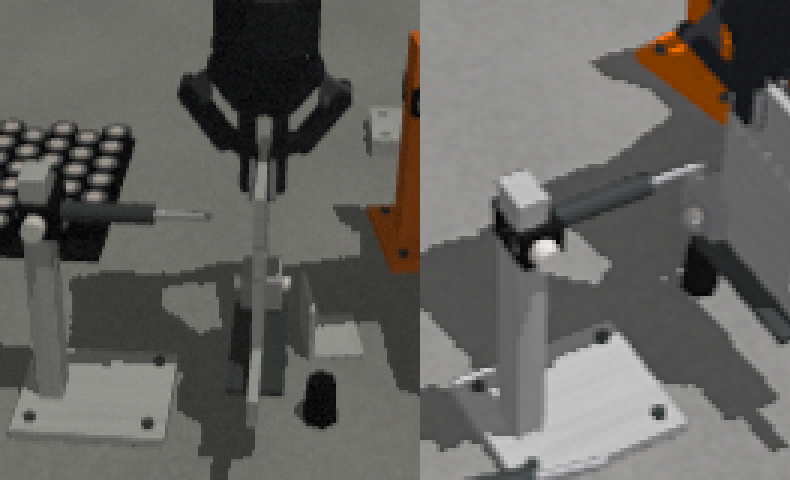

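M≈0 with the carrier hanging freely, so its centre of mass is under the −15 mm hole. The view shows the plate upright, in line with the pin and about 37 mm short of the tip. Advancing 3 cm.

step_arm --motion '[{"translation": [0,1,0],"twist": [0,0,0],"grip": 0},{"translation": [0,1,0],"twist": [0,0,0],"grip": 0},{"translation": [0,1,0],"twist": [0,0,0],"grip": 0},{"translation": [0,0,0],"twist": [0,0,0],"grip": 0},{"translation": [0,0,0],"twist": [0,0,0],"grip": 0},{"translation": [0,0,0],"twist": [0,0,0],"grip": 0}]'

```text
clock: 15.62
eef_pos: [0.5301, 0.1564, 0.2353]
tool_rot: [0.701, 0.713, -0.0, -0.0]
force: [-1.0, -0.1, -8.1]
finger_gap: 0.089
```

```bash
python3 -c "
from m import *
st()"
```

```text
t 15.62 p [0.5301 0.1564 0.2353] yaw 90.96 z [-4.e-04 -1.e-04 -1.e+00] F [-0.95 -0.15 -8.15] M [-0.01  0.02 -0.01] g 0.089
```

step_arm --motion '[{"translation": [0,0.3,0.03],"twist": [0,0,0],"grip": 0},{"translation": [0,0.3,0],"twist": [0,0,0],"grip": 0},{"translation": [0,0.2,0],"twist": [0,0,0],"grip": 0},{"translation": [0,0,0],"twist": [0,0,0],"grip": 0}]'

```text
clock: 16.12
eef_pos: [0.5386, 0.1564, 0.235]
tool_rot: [0.701, 0.713, -0.0, 0.0]
force: [-0.9, -0.0, -8.4]
finger_gap: 0.087
```

step_arm --motion '[{"translation": [0,0.15,0],"twist": [0,0,0],"grip": 0},{"translation": [0,0.15,0],"twist": [0,0,0],"grip": 0},{"translation": [0,0,0],"twist": [0,0,0],"grip": 0}]'

```text
clock: 16.5
eef_pos: [0.5415, 0.1565, 0.2351]
tool_rot: [0.701, 0.713, 0.0, 0.0]
force: [-0.2, -0.0, -8.2]
finger_gap: 0.086
```

step_arm --motion '[{"translation": [0,0.15,0],"twist": [0,0,0],"grip": 0},{"translation": [0,0.15,0],"twist": [0,0,0],"grip": 0},{"translation": [0,0,0],"twist": [0,0,0],"grip": 0}]'

```text
clock: 16.88
eef_pos: [0.5445, 0.1566, 0.2351]
tool_rot: [0.701, 0.713, 0.0, 0.0]
force: [-1.2, 0.3, -7.0]
finger_gap: 0.089
```

step_arm --motion '[{"translation": [0,0.3,0],"twist": [0,0,0],"grip": 0},{"translation": [0,0.3,0],"twist": [0,0,0],"grip": 0},{"translation": [0,0.3,0],"twist": [0,0,0],"grip": 0},{"translation": [0,0,0],"twist": [0,0,0],"grip": 0}]'

```text
clock: 17.38
eef_pos: [0.5537, 0.1567, 0.235]
tool_rot: [0.701, 0.713, 0.0, 0.0]
force: [-0.5, -0.5, -7.1]
finger_gap: 0.088
```

step_arm --motion '[{"translation": [0,0.4,0],"twist": [0,0,0],"grip": 0},{"translation": [0,0.4,0],"twist": [0,0,0],"grip": 0},{"translation": [0,0.4,0],"twist": [0,0,0],"grip": 0},{"translation": [0,0,0],"twist": [0,0,0],"grip": 0}]'

```text
clock: 17.88
eef_pos: [0.5657, 0.1569, 0.235]
tool_rot: [0.701, 0.713, -0.0, 0.0]
force: [-0.6, 0.2, -7.9]
finger_gap: 0.093
```

```bash
python3 - <<'E'
from m import *
s,T=st(); snap('side','s6');snap('scene','c6')
b=cv2.resize(cv2.imread('pics/s6.png')[150:310,220:360],None,fx=3,fy=3,interpolation=3);c=cv2.resize(cv2.imread('pics/c6.png')[190:310,240:360],(480,480),interpolation=3)[:,:370]
cv2.imwrite('pics/v6.png',np.hstack([b,c]))
E
```

```text
t 17.88 p [0.5657 0.1569 0.235 ] yaw 90.95 z [ 1.e-04 -1.e-04 -1.e+00] F [-0.64  0.17 -7.92] M [-0.02  0.03  0.09] g 0.093
```

View pics/v6.png

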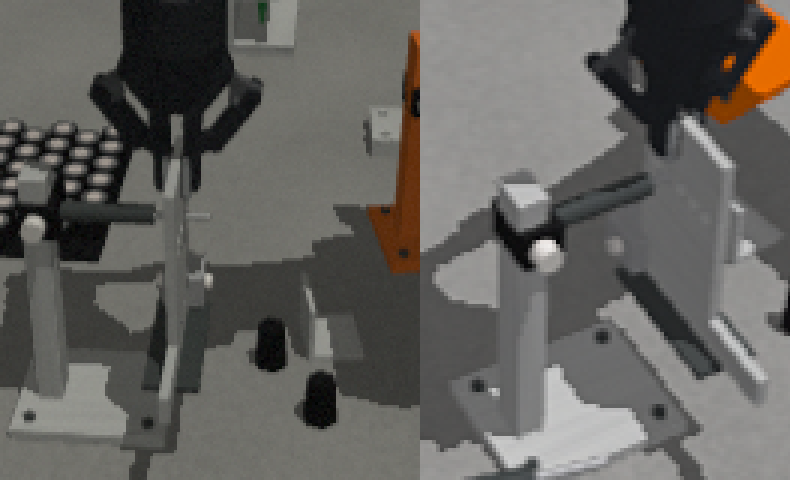

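The pin passes through the plate (tip visible at ~205,216 in the crop) and no contact force shows. On to the collar.

step_arm --motion '[{"translation": [0,0.4,0],"twist": [0,0,0],"grip": 0},{"translation": [0,0.4,0],"twist": [0,0,0],"grip": 0},{"translation": [0,0.4,0],"twist": [0,0,0],"grip": 0},{"translation": [0,0,0],"twist": [0,0,0],"grip": 0}]'

```text
clock: 18.48
eef_pos: [0.5778, 0.1571, 0.2349]
tool_rot: [0.701, 0.713, -0.0, 0.0]
force: [0.6, 0.1, -8.2]
finger_gap: 0.087
```

step_arm --motion '[{"translation": [0,0.1,0],"twist": [0,0,0],"grip": 0},{"translation": [0,0.1,0],"twist": [0,0,0],"grip": 0},{"translation": [0,0,0],"twist": [0,0,0],"grip": 0}]'

```text
clock: 18.85
eef_pos: [0.5794, 0.1572, 0.2351]
tool_rot: [0.701, 0.713, -0.0, 0.0]
force: [-0.5, 0.0, -7.9]
finger_gap: 0.085
```

step_arm --motion '[{"translation": [0,0.05,0],"twist": [0,0,0],"grip": 0},{"translation": [0,0.05,0],"twist": [0,0,0],"grip": 0},{"translation": [0,0,0],"twist": [0,0,0],"grip": 0}]'

```text
clock: 19.23
eef_pos: [0.5804, 0.1572, 0.2351]
tool_rot: [0.701, 0.713, -0.0, 0.0]
force: [0.0, 1.0, -8.6]
finger_gap: 0.088
```

step_arm --motion '[{"translation": [0,0.05,0],"twist": [0,0,0],"grip": 0},{"translation": [0,0.05,0],"twist": [0,0,0],"grip": 0},{"translation": [0,0,0],"twist": [0,0,0],"grip": 0}]'

```text
clock: 19.6
eef_pos: [0.5811, 0.1572, 0.2351]
tool_rot: [0.701, 0.713, -0.0, -0.0]
force: [-2.1, -0.6, -7.6]
finger_gap: 0.089
```

step_arm --motion '[{"translation": [0,0.04,0],"twist": [0,0,0],"grip": 0},{"translation": [0,0,0],"twist": [0,0,0],"grip": 0}]'

```text
clock: 19.85
eef_pos: [0.5813, 0.1572, 0.235]
tool_rot: [0.701, 0.713, -0.001, -0.0]
force: [-5.3, -0.0, -5.3]
finger_gap: 0.087
```

step_arm --motion '[{"translation": [0,0.04,0],"twist": [0,0,0],"grip": 0},{"translation": [0,0,0],"twist": [0,0,0],"grip": 0}]'

```text
clock: 20.1
eef_pos: [0.5813, 0.1572, 0.235]
tool_rot: [0.701, 0.713, -0.001, -0.001]
force: [-6.3, 0.1, -4.5]
finger_gap: 0.086
```

step_arm --motion '[{"translation": [0,0.04,0],"twist": [0,0,0],"grip": 0},{"translation": [0,0,0],"twist": [0,0,0],"grip": 0}]'

```text
clock: 20.35
eef_pos: [0.5814, 0.1572, 0.235]
tool_rot: [0.701, 0.713, -0.001, -0.001]
force: [-7.4, -0.5, -3.6]
finger_gap: 0.087
```

Collar reached at x≈0.581 with ~7 N. I'll ease off, then lower until the pin takes the weight.

step_arm --motion '[{"translation": [0,-0.12,0],"twist": [0,0,0],"grip": 0},{"translation": [0,0,0],"twist": [0,0,0],"grip": 0},{"translation": [0,0,0.05],"twist": [0,0,0],"grip": 0},{"translation": [0,0,0.05],"twist": [0,0,0],"grip": 0},{"translation": [0,0,0.05],"twist": [0,0,0],"grip": 0},{"translation": [0,0,0],"twist": [0,0,0],"grip": 0}]'

```text
clock: 21.1
eef_pos: [0.5812, 0.1573, 0.2336]
tool_rot: [0.701, 0.713, -0.0, -0.0]
force: [-4.8, 0.1, -5.2]
finger_gap: 0.083
```

step_arm --motion '[{"translation": [0,0,0.03],"twist": [0,0,0],"grip": 0},{"translation": [0,0,0],"twist": [0,0,0],"grip": 0}]'

```text
clock: 21.35
eef_pos: [0.5812, 0.1572, 0.2334]
tool_rot: [0.701, 0.713, -0.0, -0.0]
force: [-5.0, 0.6, -4.9]
finger_gap: 0.089
```

step_arm --motion '[{"translation": [0,0,0.03],"twist": [0,0,0],"grip": 0},{"translation": [0,0,0],"twist": [0,0,0],"grip": 0}]'

```text
clock: 21.6
eef_pos: [0.5812, 0.1573, 0.2331]
tool_rot: [0.701, 0.713, -0.0, -0.0]
force: [-5.1, -1.2, -4.1]
finger_gap: 0.087
```

step_arm --motion '[{"translation": [0,0,0.02],"twist": [0,0,0],"grip": 0},{"translation": [0,0,0],"twist": [0,0,0],"grip": 0}]'

```text
clock: 21.85
eef_pos: [0.5812, 0.1573, 0.2329]
tool_rot: [0.701, 0.713, -0.0, -0.0]
force: [-5.9, -0.2, -4.4]
finger_gap: 0.085
```

step_arm --motion '[{"translation": [0,-0.03,0.03],"twist": [0,0,0],"grip": 0},{"translation": [0,0,0],"twist": [0,0,0],"grip": 0}]'

```text
clock: 22.1
eef_pos: [0.5812, 0.1572, 0.2328]
tool_rot: [0.701, 0.713, 0.0, 0.0]
force: [-4.9, -0.4, -4.1]
finger_gap: 0.091
```

step_arm --motion '[{"translation": [0,-0.03,0.02],"twist": [0,0,0],"grip": 0},{"translation": [0,0,0],"twist": [0,0,0],"grip": 0}]'

```text
clock: 22.35
eef_pos: [0.5811, 0.1572, 0.2327]
tool_rot: [0.701, 0.713, 0.0, 0.0]
force: [-4.0, -0.5, -2.9]
finger_gap: 0.085
```

```bash
python3 -c "
from m import *
st()"
```

```text
t 22.35 p [0.5811 0.1572 0.2327] yaw 90.96 z [ 1.2e-03  1.0e-04 -1.0e+00] F [-4.05 -0.5  -2.87] M [ 0.07  0.71 -0.  ] g 0.085
```

step_arm --motion '[{"translation": [0,-0.02,0.02],"twist": [0,0,0],"grip": 0},{"translation": [0,0,0],"twist": [0,0,0],"grip": 0}]'

```text
clock: 22.6
eef_pos: [0.5811, 0.1573, 0.2326]
tool_rot: [0.701, 0.713, 0.001, 0.001]
force: [-3.2, -0.0, -0.6]
finger_gap: 0.085
```

step_arm --motion '[{"translation": [0,0,0.02],"twist": [0,0,0],"grip": 0},{"translation": [0,0,0],"twist": [0,0,0],"grip": 0}]'

```text
clock: 22.85
eef_pos: [0.5811, 0.1572, 0.2325]
tool_rot: [0.701, 0.713, 0.001, 0.001]
force: [-2.5, -0.4, 2.6]
finger_gap: 0.084
```

step_arm --motion '[{"translation": [0,0,0.02],"twist": [0,0,0],"grip": 0},{"translation": [0,0,0],"twist": [0,0,0],"grip": 0}]'

```text
clock: 23.1
eef_pos: [0.5811, 0.1572, 0.2324]
tool_rot: [0.701, 0.713, 0.001, 0.001]
force: [-3.1, 0.1, 5.5]
finger_gap: 0.087
```

step_arm --motion '[{"translation": [0,0,-0.03],"twist": [0,0,0],"grip": 0},{"translation": [0,0,0],"twist": [0,0,0],"grip": 0}]' --squeeze 20

```text
clock: 23.35
eef_pos: [0.5811, 0.1572, 0.2324]
tool_rot: [0.701, 0.713, 0.001, 0.0]
force: [-1.0, 0.7, 4.6]
finger_gap: 0.091
```

step_arm --motion '[{"translation": [0,0,0],"twist": [0,0,0],"grip": 0.09},{"translation": [0,0,0],"twist": [0,0,0],"grip": 0.1},{"translation": [0,0,0],"twist": [0,0,0],"grip": 0.11},{"translation": [0,0,0],"twist": [0,0,0],"grip": 0.13},{"translation": [0,0,0],"twist": [0,0,0],"grip": 0.16},{"translation": [0,0,0],"twist": [0,0,0],"grip": 0.2},{"translation": [0,0,0],"twist": [0,0,0],"grip": 0.2}]'

```text
clock: 24.22
eef_pos: [0.5806, 0.1572, 0.232]
tool_rot: [0.701, 0.713, 0.0, 0.0]
force: [0.4, 0.0, 0.8]
finger_gap: 0.202
```

```bash
python3 - <<'E'
from m import *
s,T=st(); snap('side','s7');snap('scene','c7');snap('wrist','w7')
b=cv2.resize(cv2.imread('pics/s7.png')[160:290,220:330],None,fx=3.6,fy=3.6,interpolation=3);c=cv2.resize(cv2.imread('pics/c7.png')[190:307,240:340],None,fx=4,fy=4,interpolation=3)
cv2.imwrite('pics/v7.png',np.hstack([b,c]))
E
```

```text
t 24.23 p [0.5806 0.1572 0.232 ] yaw 90.96 z [ 1.e-04 -1.e-04 -1.e+00] F [0.44 0.01 0.81] M [ 0.04  0.1  -0.02] g 0.202
```

View pics/v7.png

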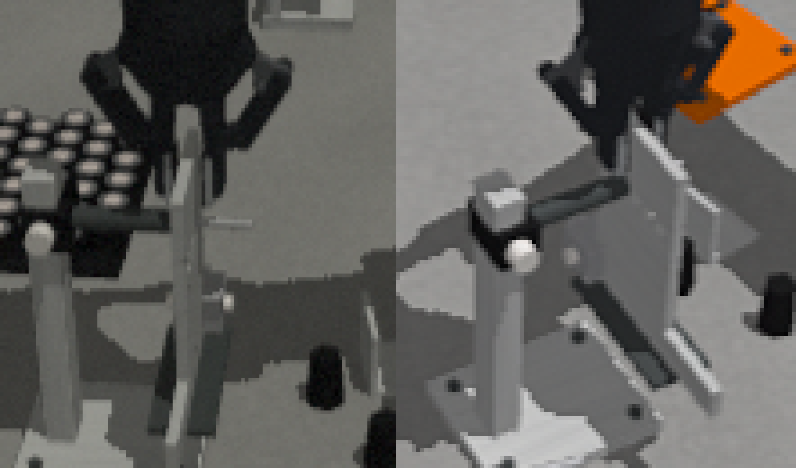

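Released, and the carrier hangs on the pin beside the collar. Before withdrawing I'll measure level, gap and motion.

```bash
cat >> m.py <<'E'
def chk(t):
    P,im=cloud(t); X=P.reshape(-1,3); X=X[np.isfinite(X[:,0])]
    K=X[(abs(X[:,2]-.247)<.006)&(X[:,1]>.10)&(X[:,1]<.24)&(abs(X[:,0]-.581)<.012)]
    print(t,len(K),cv2.minAreaRect((K[:,:2]*1000).astype(np.float32)),'slope deg',np.degrees(np.polyfit(K[:,1]-.157,K[:,2],1)[0]),K[:,2].mean())
    F=X[(abs(X[:,1]-.235)<.04)&(abs(X[:,0]-.581)<.012)&(abs(X[:,2]-.11)<.012)&(X[:,1]>.215)]
    if len(F)>10: print('  rail mid x',(np.percentile(F[:,0],3)+np.percentile(F[:,0],97))/2,'z',F[:,2].mean())
    P0=X[(abs(X[:,2]-.2)<.006)&(X[:,0]>.53)&(X[:,0]<.66)&(abs(X[:,1]-.157)<.012)]
    C=P0[(P0[:,2]>.198)]; print('  collar front x',np.percentile(C[:,0],[0,1,3]) if len(C) else '')
E
python3 - <<'E'
from m import *
chk('w7')
snap('wrist','w8');chk('w8')
E
```

```text
w7 4826 ((579.8875732421875, 176.01048278808594), (23.96601104736328, 83.77374267578125), 7.141440391540527) slope deg -1.1617154795818707 0.2455691619758592
  rail mid x 0.5813316552561631 z 0.10831108019588367
  collar front x [0.58825947 0.58884081 0.5900571 ]
w8 4826 ((579.9179077148438, 175.81854248046875), (23.906705856323242, 84.11583709716797), 7.182703018188477) slope deg -1.214490018019564 0.24553930028584856
  rail mid x 0.5813293977243682 z 0.10832857488825869
  collar front x [0.58825709 0.58884613 0.59001606]
```

step_arm --motion '[{"translation": [0,0,-0.2],"twist": [0,0,0],"grip": 0.3},{"translation": [0,0,-0.5],"twist": [0,0,0],"grip": 0.4},{"translation": [0,0,-2],"twist": [0,0,0],"grip": 0.4},{"translation": [0,0,-4],"twist": [0,0,0],"grip": 0.4},{"translation": [0,0,-4],"twist": [0,0,0],"grip": 0.4},{"translation": [0,0,-2],"twist": [0,0,0],"grip": 0.4},{"translation": [0,0,0],"twist": [0,0,0],"grip": 0.4},{"translation": [0,0,0],"twist": [0,0,0],"grip": 0.4}]'

```text
clock: 25.42
eef_pos: [0.5803, 0.1571, 0.3578]
tool_rot: [0.701, 0.713, -0.001, -0.001]
force: [0.2, 0.0, -0.4]
finger_gap: 0.401
```

```bash
python3 - <<'E'
from m import *
st();snap('wrist','w9');chk('w9');snap('side','s9');snap('scene','c9');snap('wrist','w10');chk('w10')
P,im=cloud('c9'); X=P.reshape(-1,3); X=X[np.isfinite(X[:,0])]
C=X[(abs(X[:,0]-.585)<.02)&(X[:,1]>.125)&(X[:,1]<.21)&(X[:,2]>.12)&(X[:,2]<.185)]; c=np.median(C,0); C=C[abs(C[:,0]-c[0])<.008]
print('face fit x=a+b*y+c*z',np.linalg.lstsq(np.c_[np.ones(len(C)),C[:,1]-.157,C[:,2]-.19],C[:,0],rcond=None)[0],len(C))
b=cv2.resize(cv2.imread('pics/s9.png')[160:290,220:330],None,fx=3.6,fy=3.6,interpolation=3);c=cv2.resize(cv2.imread('pics/w9.png')[60:300,190:400],None,fx=1.95,fy=1.95,interpolation=3)
cv2.imwrite('pics/v9.png',np.hstack([b,c]))
E
```

```text
t 25.43 p [0.5803 0.1571 0.3578] yaw 90.96 z [-1.8e-03 -3.0e-04 -1.0e+00] F [ 0.22  0.02 -0.36] M [ 0.   -0.01  0.03] g 0.401
w9 1074 ((582.1470336914062, 172.7416229248047), (7.7900543212890625, 89.32945251464844), 0.7314911484718323) slope deg -0.8109983038672616 0.24533767056353456
  rail mid x 0.5813159897463795 z 0.10831079183843347
  collar front x [0.58763872 0.58780177 0.58970189]
w10 1083 ((582.1685791015625, 172.8330078125), (7.8531036376953125, 89.1124496459961), 0.7478757500648499) slope deg -0.8413236952439231 0.24535442561571283
  rail mid x 0.5814005272810667 z 0.10828543153112376
  collar front x [0.58760596 0.58783439 0.58957995]
face fit x=a+b*y+c*z [ 0.58316782 -0.01713345 -0.00710663] 284
```

View pics/v9.png

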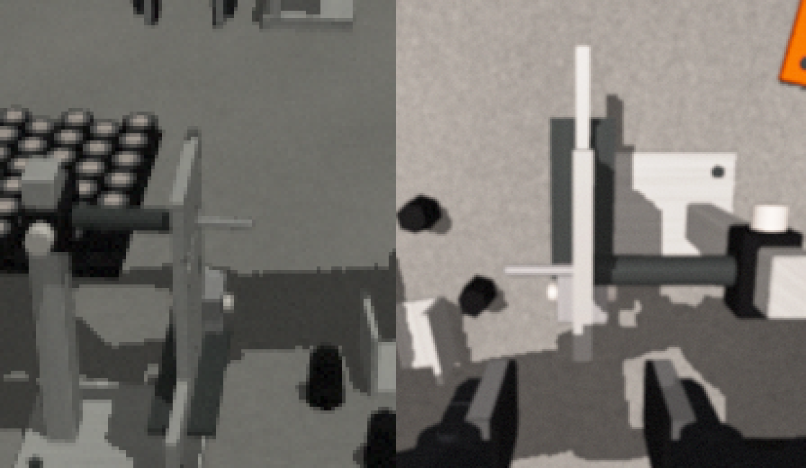

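step_arm --motion '[{"translation": [0,3,-2],"twist": [0,0,0],"grip": 0.4},{"translation": [0,4,0],"twist": [0,0,0],"grip": 0},{"translation": [0,3,0],"twist": [0,0,0],"grip": 0},{"translation": [0,0,0],"twist": [0,0,0],"grip": 0},{"translation": [0,0,0],"twist": [0,0,0],"grip": 0},{"translation": [0,0,0],"twist": [0,0,0],"grip": 0}]'

```text
clock: 26.38
eef_pos: [0.6798, 0.1591, 0.38]
tool_rot: [0.701, 0.713, 0.0, 0.0]
force: [0.5, 0.0, 0.7]
finger_gap: 0.001
```

```bash
python3 - <<'E'
from m import *
st();snap('wrist','w11');chk('w11')
a=np.radians(20.1)
for t in('w1','w3'):
    P,im=cloud(t); X=P.reshape(-1,3); X=X[np.isfinite(X[:,0])]; L=X[:,:2]-[.5093,-.176]; y=L@[-np.sin(a),np.cos(a)]; x=L@[np.cos(a),np.sin(a)]
    k=(abs(X[:,2]-.165)<.006)&(abs(x)<.01)&(abs(y)<.05); print(t,'table slope deg',np.degrees(np.polyfit(y[k],X[k,2],1)[0]))
im=cv2.imread('pics/w11.png'); u,v,_=map(int,px('w11',[.587,.157,.2])); print(u,v)
cv2.imwrite('pics/v11.png',cv2.resize(im[max(v-50,0):v+50,max(u-60,0):u+60],None,fx=6,fy=6,interpolation=3))
P,_=cloud('w11')
for r in(v-4,v,v+3): print([tuple(P[r,c][[0,2]].round(4)) for c in range(u-9,u+8)])
E
```

```text
t 26.38 p [0.6798 0.1591 0.38  ] yaw 90.98 z [ 8.e-04  1.e-04 -1.e+00] F [0.54 0.01 0.67] M [-0.02 -0.01 -0.04] g 0.001
w11 1085 ((582.2802124023438, 173.1417236328125), (9.079679489135742, 89.83918762207031), 0.9520217180252075) slope deg -0.7684553405942021 0.24498853128830994
  rail mid x 0.5815963542740447 z 0.10720601734683172
  collar front x [0.58583954 0.58618496 0.5864175 ]
w1 table slope deg -0.01590149162467735
w3 table slope deg -0.0635692415045756
195 194
[(np.float64(0.5861), np.float64(0.2248)), (np.float64(0.5862), np.float64(0.2223)), (np.float64(0.5863), np.float64(0.2196)), (np.float64(0.5862), np.float64(0.2163)), (np.float64(0.5862), np.float64(0.2132)), (np.float64(0.5861), np.float64(0.2099)), (np.float64(0.5863), np.float64(0.2072)), (np.float64(0.5864), np.float64(0.2042)), (np.float64(0.5865), np.float64(0.2013)), (np.float64(0.5869), np.float64(0.1993)), (np.float64(0.5879), np.float64(0.1991)), (np.float64(0.589), np.float64(0.1993)), (np.float64(0.5897), np.float64(0.1979)), (np.float64(0.5914), np.float64(0.2001)), (np.float64(0.5921), np.float64(0.1991)
[... 804 characters left out ...]
oat64(0.586), np.float64(0.2259)), (np.float64(0.5861), np.float64(0.2234)), (np.float64(0.5863), np.float64(0.2209)), (np.float64(0.5867), np.float64(0.2194)), (np.float64(0.5863), np.float64(0.2151)), (np.float64(0.586), np.float64(0.2111)), (np.float64(0.5864), np.float64(0.2092)), (np.float64(0.5864), np.float64(0.206)), (np.float64(0.5865), np.float64(0.2027)), (np.float64(0.5873), np.float64(0.202)), (np.float64(0.588), np.float64(0.2009)), (np.float64(0.5891), np.float64(0.201)), (np.float64(0.5898), np.float64(0.1999)), (np.float64(0.5912), np.float64(0.201)), (np.float64(0.5922), np.float64(0.2009)), (np.float64(0.5932), np.float64(0.2008)), (np.float64(0.5941), np.float64(0.2001))]
```

View pics/v11.png

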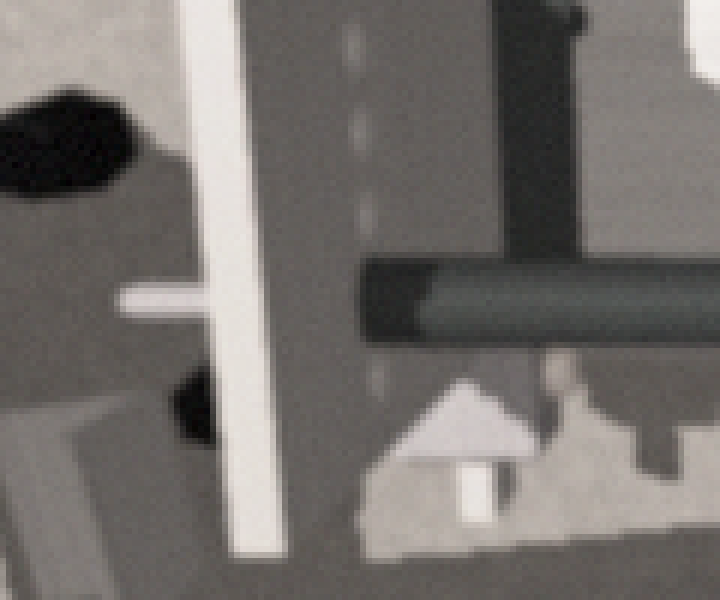

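The crop shows three holes on the +y side of the pin and one on the −y side, so the carrier hangs on the −15 mm hole. The collar front touches the plate face, with no gap visible. Handing in.

```bash
python3 -c "
from m import *
st();snap('wrist','w12');chk('w12');print(sign_off())"
```

```text
t 26.43 p [0.6798 0.1591 0.3801] yaw 90.98 z [ 1.1e-03  1.0e-04 -1.0e+00] F [ 0.31 -0.17 -0.54] M [-0.   -0.02 -0.01] g 0.001
w12 1072 ((582.4526977539062, 173.0534210205078), (9.172351837158203, 90.00762939453125), 1.1300522089004517) slope deg -0.773131600736882 0.2450116839087818
  rail mid x 0.5815720079854849 z 0.10711948717769317
  collar front x [0.58593298 0.58619215 0.58651515]
the job is handed in; nothing more can be done
None
```

The carrier is hanging on the pin by its y = −15 mm hole, home against the collar and released. I handed it in at about 26.5 s.

- **Hole choice:** I measured the clamp at about y = −50 mm, which puts the centre of mass near −15 mm. When I held it freely above that hole, the wrist moment was about zero. The last close-up shows three free holes on the +y side of the pin and one on the −y side.
- **Pin height:** touching the pin from above gave an axis height of 193.7 mm, which agreed with the camera depth.
- **Forces:** the highest readings were about 7 N, on both the pin and the collar. Forces were read at the end of each move, so brief peaks in between would not show.
- **Final position:** the plate face is at x ≈ 0.586 m and the collar begins in the next pixel, so no gap is visible. The arm is clear of everything, with the force reading near zero.
- **Stillness:** the last two close readings, 0.05 s apart, agreed to within 0.2 mm. Earlier pairs also matched.
- **Level:** the top edge measures about 0.8° low at its +y end. It read about 0° when the carrier stood on the table. That is within what this hole would give, and the neighbouring holes would tilt it far more.

I did not re-measure the other objects at the end. The arm and carrier passed clear of them, and nothing looked shifted in the last pictures.

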